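# Stack the matching switch panel on the stand in a car trim shop

### The arm

A 6-joint arm with a two-finger parallel gripper is mounted at the origin on the work surface. World frame = base frame: x ahead of the robot, y to its left, z up, the work surface at z = 0. Lengths are in mm, angles in rad, forces in N, time in s.
With the tool pointing down it reaches from about 350 to 975 mm from the base axis. Payload 7.1 kg.
Tool frame: the origin (TCP) lies midway between the tips of the shut fingers; the grasp point (between the pads) lies 19 mm behind it (ctrl.grasp_offset is the distance from the TCP to the grasp point, in mm); z points along the fingers, y is the line along which they close (so a half turn about z gives the same grasp; the last joint's range is limited). The gripper opens to 88 mm and grips with 3 to 60 N. Pads are 20 mm wide; open, the fingers measure 115 mm over their backs; the gripper's body (75 mm by 178 mm) begins 61 mm behind the grasp point.
Start: joints at [1.119, 0.423, 1.63, -0, 1.089, -0.019], TCP at [262.101, 567.369, 190.675] pointing down, gripper open.
Joint ranges: [-3, 3], [-0.9, 2.11], [0.09, 2.58], [-1.31, 4.45], [0.11, 2.69], [-2.54, 2.54]. Speed limits (rad/s): [2.39, 2.39, 3.01, 3.14, 3.14, 3.14].

### API

Orientations are given as a rotation vector (axis times angle).
In Python, from workcell import ctrl gives the robot as it stands. The module is installed in compiled form; this text tells all that it offers.
- The arm moves only by the tool servo_tool, never from a script. Its argument "rows" is a list of rows, each a list of 7 numbers: the turn, a rotation vector about the tool's x, y, z as a fraction of full scale, then the shift along the tool's x, y, z as a fraction of full scale, then the finger opening in mm, from 0 to 87.8. A call has 1 to 10 rows; each row is the pose to reach, as a shift and turn from the pose commanded when the call began, along the tool's axes at that moment; what a row does not reach only later rows make up. Full scale, the value 1, is 20 cm for a shift and 1.5 rad for a turn. A row lasts 1/8 s, in which the tool goes at most 62.5 mm and 10.7 degrees, less where a joint would pass 70% of its speed; a pose out of reach is approached as far as the arm can. A call with a number of a shift or a turn outside -1 to 1 is refused whole. A call with a gripper value outside its range is refused whole. The fingers move at their own pace and stop on an object; the grip force is fixed at half the most. Time passes only in rows, so rows that repeat a pose let the fingers close. It gives the time, the measured TCP pose, the force, the opening and the grip force at its end, in the units of the state.
- ctrl.get_obs(): the state, without advancing time (a new reading comes with each control period).
- ctrl.get_image(name): name is "scene" or "top"; returns (picture, depth): 400x640x3 uint8, red, green, blue; 400x640 float32, mm along the optical axis (not along the pixel's ray), 0 where there is no reading.
- ctrl.camera_info(name): a dict with "intrinsics" (3x3 intrinsics, pixels), "k1" (the pictures are not rectified: a ray, as slopes to the right and down, at radius r is drawn at 1 + k1 r^2 times it, then the intrinsics apply), "R" (3x3) and "t" (3): a world point X has camera coordinates R X + t. Camera axes: x right, y down, z forward; pixel columns grow to the right and rows downward; lengths in mm; the calibration is good to about 2 mm. A picture is of the moment at which its call begins. camera_info takes no time and is no camera call.
- ctrl.close_job(): hands the job in; it is judged then, once.
The state is a dict: "t": time; "qpos": joint angles; "qvel": joint speeds; "joint_torque": joint torques, N m; "ee_pos": TCP position; "orientation": TCP orientation; "ft_force": force on the tool from outside, world axes, zero at the start; "moment": the same for the moment, N m; "width": finger opening in mm; "grasp_force": force on a finger pad.
Only numpy, scipy, OpenCV 4.12 (cv2) and the standard library are available. Lean on these libraries where they do the work, as an engineer would, in place of code of your own. Each camera call takes 0.05 s, during which the arm holds its last target. There are 200 camera calls.

### The job

One moulded switch panel is already screwed to the plywood stand. Of the three loose panels on the bench pick the one with the same outline (same length, two corners cut off at one end) and stack it on the stand's panel, cut corners over cut corners, so that its skirt drops over the raised field and sits flat all round; then let go of it. Leave the other two loose panels where they lie.

Things in the scene. Friction and masses are not known exactly. Their poses are not given: they have to be found in the camera images.
- panel: Loose grey plastic shell to stack, 136 (x) x 64 mm (y), open below. Its two +x corners are cut off, 36 mm along x by 21 along y; -x end square. Upright skirt 22 mm high, wall 3; on top a flat shoulder 10 wide round a raised field of like outline, 12 high, top 5 mm bevelled, with three black 27 mm caps. 90 g. Grip skirt across the 64 mm, mid-length. Origin: outline centre at skirt's lower edge.
- stand: Plywood board 200 x 115 x 12 mm fixed to the bench, an identical panel fixed on its centre; x is lengthwise, towards the end with cut corners. Origin: centre of the board's underside. Shoulder 34 mm, top of raised field 46 mm above it. A seated panel's skirt edge rests on the shoulder, straight above the fixed panel, with 7 mm play round the field (10 at its top). Reversed, it will not go down.
- square_panel: A different loose panel, to be left alone: same grey plastic, width, height and length (136 x 64 mm) and three caps, but all four corners square. Origin: centre of its outline at the lower edge; x along its length.
- short_panel: A different loose panel, to be left alone: same grey plastic, width and height and the same two cut corners at its +x end, but only 96 mm long and with two caps. Origin: centre of its outline at the lower edge; x along its length.
Things that resemble listed ones, but are neither listed nor needed, are in the scene too. What is shaped like the panel but blue or turquoise is not meant.

How it is judged:
By the outcome, as a careful person would: the job done as asked, in the order asked, and still so for the second after the job is handed in, with the robot touching nothing.
It also fails if it takes over 32 s, if anything falls off the work surface, if the arm or the gripper's body presses on something with over 40 N, if the wrist force passes 120 N, or if a joint passes its speed limit or range.

## Working session

There is one attempt and no reset: what is moved stays moved. The work goes in short steps, Python scripts to look and compute and a tool call to move; the robot and the scene stay as the last step left them, time stands still between calls to the robot, and variables do not carry over. Pictures are saved under pics/ and viewed, at most 10 in all, crops included, and the job is handed in when it is done.

Besides the shell and the picture viewer there is one more tool, called after ">>>" as name(argument=value, ...) on one line, values as JSON. servo_tool: Moves the arm, as the interface text tells. Its arguments: {"type":"object","properties":{"rows":{"type":"array","items":{"type":"array","items":{"type":"number"}}}},"required":["rows"]}

```bash
mkdir -p pics; python3 - <<'E'
from workcell import ctrl
import cv2,numpy as np,pickle
d={}
for n in("top","scene"):
    im,z=ctrl.get_image(n); d[n]=(im,z,ctrl.camera_info(n)); cv2.imwrite(f"pics/{n}0.png",im[:,:,::-1])
    print(n,d[n][2])
pickle.dump(d,open("d0.pkl","wb"))
o=ctrl.get_obs(); print(o["t"],o["ee_pos"],o["orientation"],o["ft_force"],o["width"])
E
```

```text
top {'intrinsics': array([[391.71842168,   0.        , 318.89550231],
       [  0.        , 391.71842168, 196.52959473],
       [  0.        ,   0.        ,   1.        ]]), 'k1': 0.033244323871711286, 'R': array([[-0.00685709, -0.99954207, -0.02947245],
       [-0.98987715,  0.01096313, -0.14150281],
       [ 0.14176113,  0.02820381, -0.98949903]]), 't': array([ -64.87073925,  500.6923676 , 1194.07661944])}
scene {'intrinsics': array([[382.39032837,   0.        , 309.77937848],
       [  0.        , 382.39032837, 200.40452189],
       [  0.        ,   0.        ,   1.        ]]), 'k1': -0.073486875563658, 'R': array([[-0.71237514,  0.70174302, -0.00885384],
       [ 0.52342156,  0.52286342, -0.67278802],
       [-0.46749495, -0.48391175, -0.73978233]]), 't': array([ 432.65905996, -175.32758059, 1219.07724494])}
0.1 [261.87693932 566.89619603 189.98484357] [-6.74572496e-01 -3.06797488e+00  2.06471809e-03] [-0.99363844  0.85793811  0.73063928] 87.93978373993022
```

View pics/top0.png

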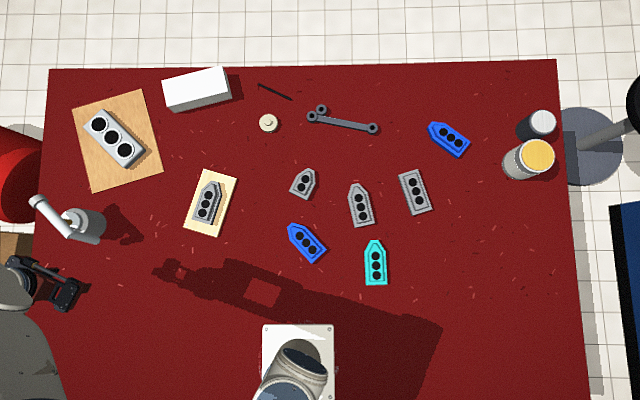

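View pics/scene0.png

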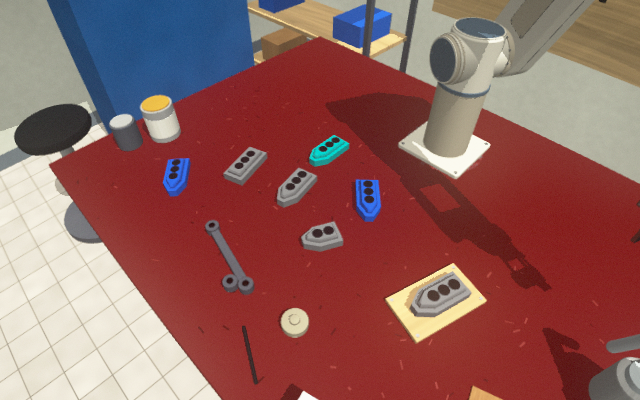

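Top view, candidates at: grey (304,184) two caps and short; grey (360,205) with cut corners; grey (415,192) square; blue (448,139) and (306,243); turquoise (375,263). The stand is at (210,203), and a larger lookalike board is at (115,138). I choose (360,205) and will check it in a close crop along with the stand.

```bash
cat > h.py <<'E'
import cv2,numpy as np
def world(z,c):
    """world xyz of every depth pixel"""
    K=c["intrinsics"];v,u=np.mgrid[:z.shape[0],:z.shape[1]].astype(float)
    p=cv2.undistortPoints(np.stack([u.ravel(),v.ravel()],1)[:,None],K,np.array([c["k1"],0,0,0.]))[:,0]
    X=np.c_[p,np.ones(len(p))]*z.reshape(-1,1)
    return ((X-c["t"])@c["R"]).reshape(*z.shape,3)
def ray(px,zp,c):
    """pixels -> points on plane z=zp"""
    p=cv2.undistortPoints(np.float64(px).reshape(-1,1,2),c["intrinsics"],np.array([c["k1"],0,0,0.]))[:,0]
    d=np.c_[p,np.ones(len(p))]@c["R"]; o=-c["R"].T@c["t"]
    return o+d*((zp-o[2])/d[:,2])[:,None]
def rect(P):
    (cx,cy),(w,h),a=cv2.minAreaRect(P[:,:2].astype(np.float32))
    if w<h:w,h,a=h,w,a+90
    return np.round([cx,cy,w,h,a],1)
E
python3 - <<'E'
import pickle,cv2,numpy as np;from h import *
d=pickle.load(open("d0.pkl","rb"))
im,z,c=d["top"]
crop=cv2.resize(im[155:240,180:440,::-1],None,fx=3,fy=3,interpolation=cv2.INTER_CUBIC);cv2.imwrite("pics/crop1.png",crop)
im2,z2,c2=d["scene"]
for n,boxes in(("top",dict(panel=(340,175,382,235),stand=(180,165,240,240),sq=(395,162,438,222),short=(285,163,322,205))),("scene",dict(panel=(268,160,322,212),stand=(380,258,490,345)))):
    im,z,c=d[n];W=world(z,c)
    for k,(a,b,e,f) in boxes.items():
        w=W[b:f,a:e].reshape(-1,3);ok=z[b:f,a:e].ravel()>0;w=w[ok]
        print(n,k,"zhist",np.histogram(w[:,2],np.arange(-10,70,5))[0])
        rgb=im[b:f,a:e].reshape(-1,3)[ok].astype(int); grey=(np.ptp(rgb,axis=1)<35)
        lo=34 if k=="stand" else 22
        for nm,m in(("shoulder+",(w[:,2]>lo-6)),("field",(w[:,2]>lo+7)),("sh only",abs(w[:,2]-lo)<4)):
            print("  ",nm,m.sum(),rect(w[m]),"zmed",np.median(w[m][:,2]).round(1))
E
```

```text
top panel zhist [ 48 921 716  26   7  79 227  68 274 146   5   0   0   0   0]
   shoulder+ 796 [ 476.9 -194.8  135.9   64.3   12.4] zmed 30.7
   field 446 [ 476.5 -194.7  114.1   43.8   12.4] zmed 33.8
   sh only 305 [ 476.9 -194.8  135.9   64.3   12.4] zmed 21.7
top stand zhist [  96 1205  961  408  867  114   20   37  214  117  177  255   15    0
    0]
   shoulder+ 799 [489.7 282.6 135.3  65.7 163.3] zmed 42.3
   field 431 [489.2 281.8 114.9  43.7 163.1] zmed 45.8
   sh only 298 [489.8 282.9 135.3  64.9 163.3] zmed 33.8
top sq zhist [ 49 869 708  39  14 110 239  80 311 143   7   0   0   0   0]
   shoulder+ 887 [ 514.8 -372.3  135.7   66.    16.9] zmed 30.6
   field 487 [ 514.7 -371.5  115.2   44.3   17. ] zmed 33.7
   sh only 331 [ 514.6 -371.7  135.7   65.    16.8] zmed 21.7
top short zhist [ 32 530 430  20   9  68 157  59 170  74   1   0   0   0   0]
   shoulder+ 526 [549.7 -20.6  96.8  64.7 153.3] zmed 28.8
   field 260 [553.6 -22.4  84.5  43.4 152.7] zmed 33.6
   sh only 223 [549.7 -20.3  96.9  64.  153.8] zmed 21.7
scene panel zhist [   1 1198  676   65   72   85  255   50  319   77    0    0    0    0
    0]
   shoulder+ 771 [ 446.9 -203.   201.7   66.1   12.3] zmed 30.2
   field 407 [ 478.8 -194.3  114.6   42.9   12.4] zmed 33.6
   sh only 304 [ 446.8 -202.3  201.7   64.7   12.3] zmed 21.4
scene stand zhist [   3 3148 2180  425 2118   66   57   53  496  135  335  506    0    0
    0]
   shoulder+ 1494 [488.9 282.8 138.4  64.6 162.8] zmed 43.0
   field 819 [489.5 282.7 116.4  43.7 162.5] zmed 45.4
   sh only 609 [488.8 282.7 138.4  64.6 162.7] zmed 33.7
```

View pics/crop1.png

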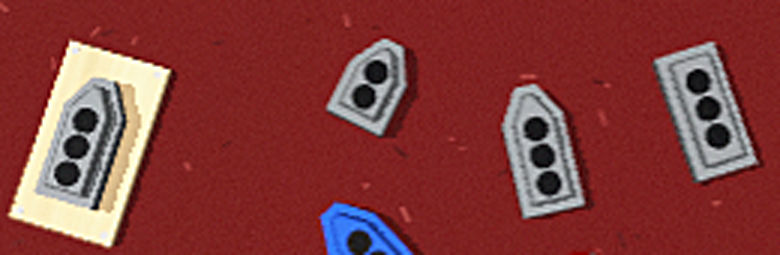

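The crop shows the grey panel at (360,205) with cut corners at its top end and three caps, so it matches the stand's panel at (210,203); the short panel and the square one clearly differ. Positions: panel (477,-195) at yaw 12.4°, stand (489.3,282.6) at yaw -17°.

```bash
cat > go.py <<'E'
"""go.py x y z yawdeg : turn/shift fractions to get from present pose to tool-down pose with tool x at yaw (mod 180)"""
import sys,numpy as np
from scipy.spatial.transform import Rotation as Ro
from workcell import ctrl
o=ctrl.get_obs();R=Ro.from_rotvec(o["orientation"]);M=R.as_matrix()
print("t",round(o["t"],2),"p",o["ee_pos"].round(1),"toolx yaw",np.degrees(np.arctan2(M[1,0],M[0,0])).round(1),"z",M[:,2].round(3),"q6",o["qpos"][5].round(2),"q1",o["qpos"][0].round(2),"F",o["ft_force"].round(1),"w",o["width"])
x,y,z,a=map(float,sys.argv[1:5])
s=R.inv().apply(np.array([x,y,z])-o["ee_pos"])
for b in(a,a+180):
    c,t=np.cos(np.radians(b)),np.sin(np.radians(b))
    T=Ro.from_matrix(np.array([[c,t,0],[t,-c,0],[0,0,-1.]]))
    print(b,"turn",((R.inv()*T).as_rotvec()/1.5).round(3),"shift",(s/200).round(4),s.round(1))
E
python3 go.py 477 -195 120 12.4
```

```text
t 0.1 p [261.9 566.9 190. ] toolx yaw 155.2 z [-0.001 -0.001 -1.   ] q6 -0.02 q1 1.12 F [-1.   0.9  0.7] w 87.93978373993022
12.4 turn [-0.000e+00  1.000e-03  1.662e+00] shift [-2.5744 -3.0065  0.3539] [-514.9 -601.3   70.8]
192.4 turn [-0.001 -0.    -0.433] shift [-2.5744 -3.0065  0.3539] [-514.9 -601.3   70.8]
```

>>> servo_tool(rows=[[0,0,0,-0.13,-0.15,0,87],[0,0,0,-0.3,-0.35,0,87],[0,0,0,-0.5,-0.58,0,87],[0,0,0,-0.68,-0.79,0,87],[0,0,0,-0.86,-1.0,0,87]])

```text
t: 0.72
ee_pos: [334.4, 311.9, 190.5]
orientation: [-0.674, -3.068, 0.0]
ft_force: [0.8, 0.2, 0.1]
width: 87.2
grasp_force: 0.0
```

>>> servo_tool(rows=[[0,0,0,-0.18,-0.21,0,87],[0,0,0,-0.36,-0.42,0,87],[0,0,0,-0.53,-0.62,0,87],[0,0,0,-0.7,-0.81,0,87],[0,0,0,-0.86,-1.0,0,87]])

```text
t: 1.35
ee_pos: [406.8, 58.3, 190.7]
orientation: [0.675, 3.068, 0.0]
ft_force: [0.8, -0.1, -1.1]
width: 87.1
grasp_force: 0.0
```

>>> servo_tool(rows=[[0,0,0,-0.18,-0.21,0,87],[0,0,-0.08,-0.36,-0.42,0,87],[0,0,-0.18,-0.53,-0.62,0,87],[0,0,-0.28,-0.7,-0.81,0.1,87],[0,0,-0.38,-0.82,-0.95,0.2,87],[0,0,-0.43,-0.86,-1.0,0.3,87],[0,0,-0.43,-0.86,-1.0,0.35,87],[0,0,-0.43,-0.86,-1.0,0.35,87]])

```text
t: 2.35
ee_pos: [478.0, -192.9, 120.0]
orientation: [0.33, -3.122, -0.002]
ft_force: [-0.2, -0.4, 1.0]
width: 86.9
grasp_force: 0.0
```

```bash
python3 go.py 477 -195 5 12.4
```

```text
t 2.35 p [ 478.  -192.9  120. ] toolx yaw -167.9 z [-0.002  0.001 -1.   ] q6 -2.19 q1 -0.41 F [-0.2 -0.4  1. ] w 86.88322982887095
12.4 turn [-2.000e-03 -1.000e-03  2.091e+00] shift [ 0.0062 -0.0099  0.575 ] [  1.2  -2.  115. ]
192.4 turn [ 0.001 -0.001 -0.004] shift [ 0.0062 -0.0099  0.575 ] [  1.2  -2.  115. ]
```

>>> servo_tool(rows=[[0,0,0,0.006,-0.01,0.12,87],[0,0,-0.004,0.006,-0.01,0.27,87],[0,0,-0.004,0.006,-0.01,0.42,87],[0,0,-0.004,0.006,-0.01,0.52,87],[0,0,-0.004,0.006,-0.01,0.575,87],[0,0,-0.004,0.006,-0.01,0.575,87]])

```text
t: 3.1
ee_pos: [478.2, -195.4, 5.8]
orientation: [0.342, -3.123, -0.0]
ft_force: [-0.3, -0.4, 0.2]
width: 87.0
grasp_force: 0.0
```

>>> servo_tool(rows=[[0,0,0,0,0,0,72],[0,0,0,0,0,0,66],[0,0,0,0,0,0,60],[0,0,0,0,0,0,55],[0,0,0,0,0,0,50],[0,0,0,0,0,0,50]])

```text
t: 3.85
ee_pos: [478.1, -196.0, 5.7]
orientation: [0.342, -3.123, -0.0]
ft_force: [0.3, -0.0, 0.2]
width: 50.1
grasp_force: 0.0
```

```bash
python3 - <<'E'
from workcell import ctrl
import cv2,numpy as np,pickle
out=[]
for n,(a,b) in(("top",(360,205)),("scene",(300,180))):
    im,z=ctrl.get_image(n); out.append(cv2.resize(im[b-60:b+60,a-65:a+65,::-1],None,fx=3,fy=3,interpolation=cv2.INTER_CUBIC))
cv2.imwrite("pics/g1.png",np.hstack(out))
E
```

```text
(no output)
```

View pics/g1.png

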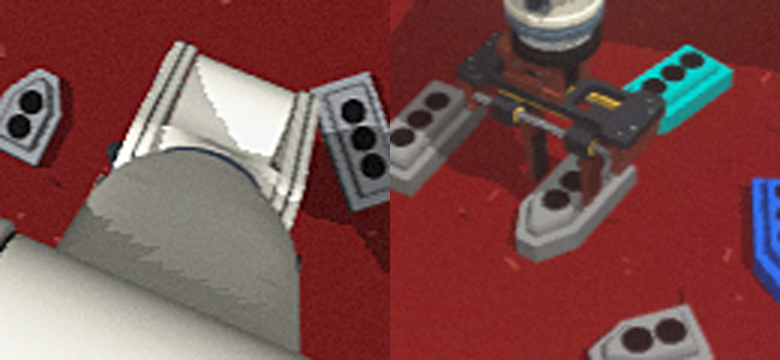

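The crop shows the finger tips over the panel's shoulder instead of outside the skirt: near finger ends at about (368,190) in the full scene image. I'll measure tip height and the panel's pose.

```bash
python3 - <<'E'
from workcell import ctrl
import cv2,numpy as np
from h import *
im,z=ctrl.get_image("scene");c=ctrl.camera_info("scene");W=world(z,c)
r=np.radians(12.4);U=np.array([[np.cos(r),np.sin(r)],[-np.sin(r),np.cos(r)]])
L=(W[...,:2]-[477,-195])@U.T
# column through near finger and neighbourhood, panel frame
for u in(296,299,302,305):
    print(u,[(v,*np.round([L[v,u,0],L[v,u,1],W[v,u,2]]).astype(int)) for v in range(150,206,3)])
m=(abs(L[...,0])<80)&(abs(L[...,1])<45)&(z>0)&(abs(W[...,2]-22)<4);print(m.sum(),rect(W[m]))
print(ctrl.grasp_offset)
E
cp pics/g1.png /dev/null; python3 - <<'E'
E
```

```text
296 [(150, np.int64(4), np.int64(15), np.int64(160)), (153, np.int64(9), np.int64(18), np.int64(156)), (156, np.int64(21), np.int64(27), np.int64(159)), (159, np.int64(25), np.int64(29), np.int64(153)), (162, np.int64(23), np.int64(27), np.int64(140)), (165, np.int64(34), np.int64(35), np.int64(143)), (168, np.int64(36), np.int64(36), np.int64(134)), (171, np.int64(35), np.int64(35), np.int64(122)), (174, np.int64(-31), np.int64(-14), np.int64(33)), (177, np.int64(-18), np.int64(-5), np.int64(37)), (180, np.int64(-9), np.int64(1), np.int64(35)), (183, np.int64(-3), np.int64(5), np.int64(31)), (186, np.int64(10), np.int64(14), np.int64(35)), (189, np.int64(16), np.int64(18), np.int64(31)), (192, np.int64(19), np.int64(20), np.int64(23)), (195, np.int64(28), np.int64(26), np.int64(23)), (198, np.int64(34), np.int64(30), np.int64(17)), (201, np.int64(36), np.int64(31), np.int64(8)), (204, np.int64(37), np.int64(31), np.int64(-3))]
299 [(150, np.int64(-3), np.int64(20), np.int64(158)), (153, np.int64(-19), np.int64(8), np.int64(131)), (156, np.int64(-131), np.int64(-73), np.int64(0)), (1
[... 2029 characters left out ...]
 (168, np.int64(15), np.int64(49), np.int64(125)), (171, np.int64(31), np.int64(60), np.int64(133)), (174, np.int64(-6), np.int64(34), np.int64(78)), (177, np.int64(-35), np.int64(14), np.int64(33)), (180, np.int64(-26), np.int64(20), np.int64(32)), (183, np.int64(-26), np.int64(19), np.int64(19)), (186, np.int64(-15), np.int64(27), np.int64(21)), (189, np.int64(-9), np.int64(31), np.int64(16)), (192, np.int64(-7), np.int64(32), np.int64(6)), (195, np.int64(-3), np.int64(34), np.int64(-1)), (198, np.int64(6), np.int64(40), np.int64(-2)), (201, np.int64(17), np.int64(48), np.int64(0)), (204, np.int64(25), np.int64(53), np.int64(-2))]
259 [ 478.4 -195.5  136.2   65.1   12.4]
18.700000000000003
```

The finger tips really hang at about z≈38–43, with the reported TCP at 5.8 mm: the open tips sit well behind the TCP. The panel is unmoved. I'll reopen, then go down in small steps watching the force.

>>> servo_tool(rows=[[0,0,0,0,0,0,70],[0,0,0,0,0,0,87],[0,0,0,0,0,0,87],[0,0,0,0,0,0,87],[0,0,0,0,0,0.025,87],[0,0,0,0,0,0.05,87],[0,0,0,0,0,0.05,87]])

```text
t: 4.88
ee_pos: [477.7, -195.7, -4.9]
orientation: [0.342, -3.122, -0.001]
ft_force: [0.8, -0.1, -1.0]
width: 87.4
grasp_force: 0.0
```

```bash
cat > tip.py <<'E'
"""finger/body heights near the TCP from the scene depth, in tool yaw frame"""
from workcell import ctrl
import numpy as np,sys
from scipy.spatial.transform import Rotation as Ro
from h import *
im,z=ctrl.get_image("scene");c=ctrl.camera_info("scene");W=world(z,c)
o=ctrl.get_obs();M=Ro.from_rotvec(o["orientation"]).as_matrix();P=(W-o["ee_pos"])@M
print(o["ee_pos"].round(1),o["ft_force"].round(1),o["width"])
m=(z>0)&(abs(P[...,0])<14)&(abs(abs(P[...,1])-50)<16)
for s in(-1,1):
    k=m&(np.sign(P[...,1])==s);print(s,"height histogram",np.histogram(W[k][:,2],np.arange(-5,150,5)))
m=(z>0)&(abs(P[...,0])<40)&(abs(P[...,1])<95);print("all",np.histogram(W[m][:,2],np.arange(-5,170,5))[0])
E
python3 tip.py
```

```text
[ 477.8 -195.8   -4.7] [-0.8  0.   0. ] 86.80726689154969
-1 height histogram (array([23, 21,  0,  0,  0,  0,  8,  8,  8, 10,  9, 10,  9,  9, 11, 11,  9,
       10,  6,  8,  5,  6,  3,  5,  1,  1,  0,  2,  1,  4]), array([ -5,   0,   5,  10,  15,  20,  25,  30,  35,  40,  45,  50,  55,
        60,  65,  70,  75,  80,  85,  90,  95, 100, 105, 110, 115, 120,
       125, 130, 135, 140, 145]))
1 height histogram (array([63, 23,  0,  0,  0,  0,  1, 11,  7, 10, 11,  6,  7,  8,  6,  6,  5,
        6,  1,  0,  0,  0,  0,  0,  0,  0,  0,  7,  5,  4]), array([ -5,   0,   5,  10,  15,  20,  25,  30,  35,  40,  45,  50,  55,
        60,  65,  70,  75,  80,  85,  90,  95, 100, 105, 110, 115, 120,
       125, 130, 135, 140, 145]))
all [502 271  13  12  35  81  37 243  65  20  20  16  16  18  17  17  17  17
   8   9   5   6  14  48  76 114  77 105  63 117 414 196  57  47]
```

>>> servo_tool(rows=[[0,0,0,0,0,0.03,87],[0,0,0,0,0,0.06,87],[0,0,0,0,0,0.08,87],[0,0,0,0,0,0.08,87]])

```text
t: 5.42
ee_pos: [477.8, -195.8, -20.8]
orientation: [0.342, -3.122, -0.001]
ft_force: [-0.2, 0.1, -0.4]
width: 86.9
grasp_force: 0.0
```

```bash
python3 tip.py
```

```text
[ 478.  -195.9  -20.5] [-0.2  0.7 -0.1] 86.85640553230094
-1 height histogram (array([14, 12,  2,  7,  6, 12, 10,  6,  8,  8, 10,  9, 12,  9,  6,  8,  8,
        3,  5,  2,  5,  2,  1,  0,  0,  1,  6,  9,  0,  0]), array([ -5,   0,   5,  10,  15,  20,  25,  30,  35,  40,  45,  50,  55,
        60,  65,  70,  75,  80,  85,  90,  95, 100, 105, 110, 115, 120,
       125, 130, 135, 140, 145]))
1 height histogram (array([47, 20,  0,  6,  8,  8,  8,  9,  9,  8,  7,  6,  4,  6,  3,  1,  0,
        0,  0,  0,  0,  0,  0,  2,  2,  9,  1, 25,  3,  0]), array([ -5,   0,   5,  10,  15,  20,  25,  30,  35,  40,  45,  50,  55,
        60,  65,  70,  75,  80,  85,  90,  95, 100, 105, 110, 115, 120,
       125, 130, 135, 140, 145]))
all [489 225  17  26  41 111  44 218  53  17  17  16  17  18  10  11   9   3
   5  20  52  68 119  90  79  65 129 478  91  62  45  30  17   6]
```

>>> servo_tool(rows=[[0,0,0,0,0,0.015,87],[0,0,0,0,0,0.03,87],[0,0,0,0,0,0.03,76],[0,0,0,0,0,0.03,68],[0,0,0,0,0,0.03,60],[0,0,0,0,0,0.03,55],[0,0,0,0,0,0.03,55]])

```text
t: 6.35
ee_pos: [478.2, -195.9, -26.3]
orientation: [-0.342, 3.123, -0.0]
ft_force: [0.2, 0.5, 0.7]
width: 63.5
grasp_force: 30.0
```

Gripped at 63.5 mm with 30 N. Now I lift.

>>> servo_tool(rows=[[0,0,0,0,0,-0.06,50],[0,0,0,0,0,-0.18,50],[0,0,0,0,0,-0.34,50],[0,0,0,0,0,-0.5,50],[0,0,0,0,0,-0.6,50],[0,0,0,0,0,-0.6,50]])

```text
t: 7.1
ee_pos: [479.3, -196.5, 95.7]
orientation: [-0.342, 3.119, -0.003]
ft_force: [-1.1, 0.3, -0.4]
width: 63.6
grasp_force: 30.0
```

```bash
python3 go.py 489.3 282.6 94 163; python3 - <<'E'
from workcell import ctrl
import cv2,numpy as np
im,z=ctrl.get_image("scene");cv2.imwrite("pics/lift.png",cv2.resize(im[60:260,180:440,::-1],None,fx=3,fy=3))
E
```

```text
t 7.1 p [ 479.3 -196.5   95.7] toolx yaw -167.5 z [ 0.004 -0.002 -1.   ] q6 -2.2 q1 -0.41 F [-1.1  0.3 -0.4] w 63.64886903450116
163.0 turn [-0.001  0.002  0.343] shift [-0.5673  2.3277  0.0047] [-113.5  465.5    0.9]
343.0 turn [-3.000e-03 -1.000e-03 -1.751e+00] shift [-0.5673  2.3277  0.0047] [-113.5  465.5    0.9]
```

View pics/lift.png

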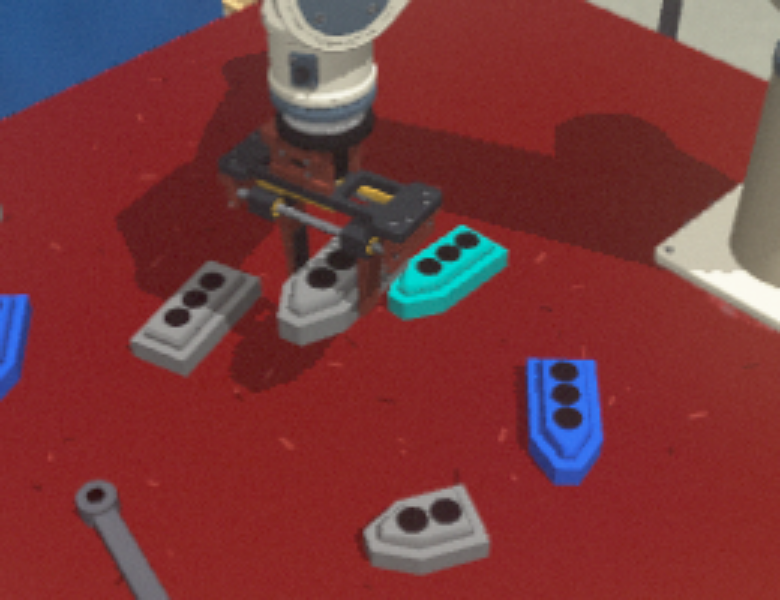

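The panel hangs level in the gripper, at about (287,155) in the full picture, with the others untouched. I carry it over to the stand.

>>> servo_tool(rows=[[0,0,0,-0.02,0.08,0,50],[0,0,0,-0.07,0.28,0,50],[0,0,0,-0.12,0.5,0,50],[0,0,0,-0.18,0.72,0,50],[0,0,0,-0.22,0.9,0,50]])

```text
t: 7.78
ee_pos: [480.8, -8.2, 92.6]
orientation: [0.343, -3.12, -0.001]
ft_force: [0.5, 0.2, -1.0]
width: 63.6
grasp_force: 30.0
```

>>> servo_tool(rows=[[0,0,0,-0.05,0.2,0,50],[0,0,0,-0.1,0.4,0,50],[0,0,0,-0.14,0.58,0,50],[0,0,0,-0.18,0.74,0,50],[0,0,0,-0.22,0.9,0,50]])

```text
t: 8.4
ee_pos: [484.5, 176.2, 92.4]
orientation: [0.343, -3.12, 0.001]
ft_force: [0.0, -0.7, -0.6]
width: 64.0
grasp_force: 30.0
```

>>> servo_tool(rows=[[0,0,0.08,-0.05,0.2,0,50],[0,0,0.17,-0.09,0.37,0,50],[0,0,0.26,-0.12,0.48,0,50],[0,0,0.32,-0.13,0.53,0,50],[0,0,0.343,-0.13,0.53,0,50],[0,0,0.343,-0.13,0.53,0,50],[0,0,0.343,-0.13,0.53,0,50]])

```text
t: 9.28
ee_pos: [488.2, 283.2, 93.4]
orientation: [-0.463, -3.107, 0.001]
ft_force: [0.5, -0.0, -0.2]
width: 63.6
grasp_force: 30.0
```

```bash
cat > place.py <<'E'
from workcell import ctrl
import cv2,numpy as np,sys
from h import *
im,z=ctrl.get_image("scene");c=ctrl.camera_info("scene");W=world(z,c)
cv2.imwrite(sys.argv[1],cv2.resize(im[190:360,340:530,::-1],None,fx=3,fy=3))
r=np.radians(-17);U=np.array([[np.cos(r),np.sin(r)],[-np.sin(r),np.cos(r)]])
L=(W[...,:2]-[489.3,282.6])@U.T
m=(z>0)&(abs(L[...,0])<85)&(abs(L[...,1])<45)
print(np.histogram(W[m][:,2],np.arange(-5,180,5))[0])
E
python3 go.py 489.3 282.6 94 163;python3 place.py pics/over.png
```

```text
t 9.28 p [488.2 283.2  93.4] toolx yaw 163.1 z [-0.001 -0.    -1.   ] q6 -0.77 q1 0.5 F [ 0.5 -0.  -0.2] w 63.57823548232892
163.0 turn [-0.    -0.     0.001] shift [-0.0061 -0.001  -0.003 ] [-1.2 -0.2 -0.6]
343.0 turn [ 1.000e-03 -1.000e-03 -2.094e+00] shift [-0.0061 -0.001  -0.003 ] [-1.2 -0.2 -0.6]
[  0   0 137 851  62  56  49 382 109 223 254   0   0   0   0   0   0   0
   0   0   0   0   0   0  13  50  62  51 118 405 107 556 116  30  27  27]
```

View pics/over.png

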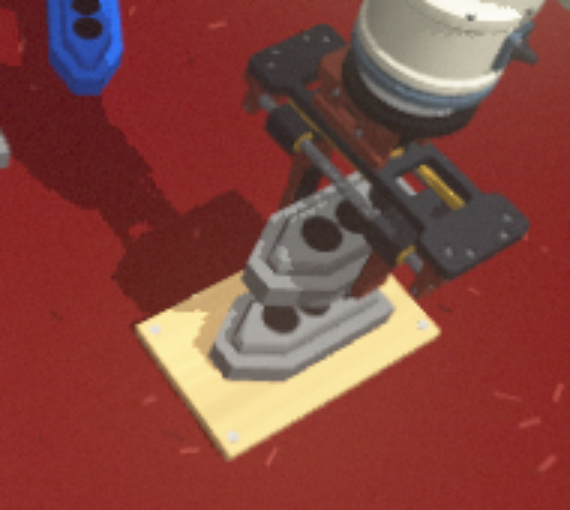

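Cut corners lie over cut corners, roughly aligned (held panel at about (443,268) in full scene pixels). I measure the remaining offset.

```bash
python3 - <<'E'
from workcell import ctrl
import cv2,numpy as np
from h import *
r=np.radians(-17);U=np.array([[np.cos(r),np.sin(r)],[-np.sin(r),np.cos(r)]])
for n in("scene","top"):
    im,z=ctrl.get_image(n);W=world(z,ctrl.camera_info(n));L=(W[...,:2]-[489.3,282.6])@U.T
    for lo,hi in((31,36),(42,48),(139,145),(150,156)):
        m=(z>0)&(abs(L[...,0])<85)&(abs(L[...,1])<50)&(W[...,2]>lo)&(W[...,2]<hi)
        if m.sum()<20: continue
        l=L[m];print(n,lo,m.sum(),"x",np.percentile(l[:,0],[1,99]).round(1),[(b,np.percentile(l[abs(l[:,0]-b)<5][:,1],[2,98]).round(1).tolist()) for b in(-55,-40,-25,0,20,27,40,50,60) if (abs(l[:,0]-b)<5).sum()>6],"zmed",np.median(W[m][:,2]).round(1))
E
```

```text
scene 31 421 x [-67.4  67.2] [(-55, [22.1, 32.3]), (-40, [21.9, 32.1]), (-25, [21.8, 32.2]), (0, [21.2, 32.1]), (20, [-30.9, 31.7]), (27, [-31.7, 31.7]), (40, [-26.8, 28.0]), (50, [-21.6, 21.9]), (60, [-15.8, 16.1])] zmed 33.6
scene 42 423 x [-53.3  54.4] [(-55, [16.9, 21.3]), (-40, [11.4, 21.3]), (-25, [9.9, 21.0]), (0, [0.0, 20.8]), (20, [-10.8, 20.0]), (27, [-18.8, 19.6]), (40, [-14.0, 15.7]), (50, [-8.9, 12.1])] zmed 45.2
scene 139 466 x [-69.9  65.6] [(-40, [-32.7, -26.8]), (-25, [-31.7, -25.1]), (0, [-32.5, 41.4]), (20, [-32.2, 32.0]), (27, [-32.9, 31.5]), (40, [-26.7, 27.7]), (50, [-20.5, 21.6]), (60, [-13.9, 15.4])] zmed 141.7
scene 150 637 x [-38.4  52.8] [(-40, [-17.9, 4.9]), (-25, [-16.7, 4.1]), (0, [-32.7, 40.9]), (20, [-19.6, 20.2]), (27, [-19.5, 19.0]), (40, [-13.5, 15.0]), (50, [-7.7, 9.5])] zmed 153.6
top 31 112 x [-66.5  67.5] [(-55, [-32.6, -9.6]), (-40, [-31.5, -20.8]), (20, [-31.2, -25.4]), (27, [-31.8, -25.6]), (60, [-14.7, 8.5])] zmed 33.6
top 42 40 x [-55.7  57.1] [(-55, [-19.2, -7.6]), (-40, [-21.2, -7.5])] zmed 45.3
top 139 130 x [-69.   65.7] [(-55, [-31.8, -21.3]), (-40, [-32.2, -21.7]), (50, [-21.4, 20.9]), (60, [-13.3, 13.0])] zmed 141.4
top 150 98 x [-58.4  53.3] [(-55, [-21.1, -9.3]), (-40, [-21.3, -3.1]), (40, [-13.9, 9.8]), (50, [-7.7, 7.1])] zmed 153.4
```

Offset is about −1.6 mm along panel x and 0 in y. It needs a drop of about 86 mm.

>>> servo_tool(rows=[[0,0,0,-0.008,0,0.05,50],[0,0,0,-0.008,0,0.14,50],[0,0,0,-0.008,0,0.24,50],[0,0,0,-0.008,0,0.3,50],[0,0,0,-0.008,0,0.34,50],[0,0,0,-0.008,0,0.37,50],[0,0,0,-0.008,0,0.39,50],[0,0,0,-0.008,0,0.41,50],[0,0,0,-0.008,0,0.42,50],[0,0,0,-0.008,0,0.42,50]])

```text
t: 10.68
ee_pos: [490.1, 283.3, 9.7]
orientation: [0.464, 3.107, 0.0]
ft_force: [0.3, -0.5, -1.0]
width: 63.7
grasp_force: 30.0
```

```bash
cat > chk.py <<'E'
from workcell import ctrl
import numpy as np
from h import *
r=np.radians(-17);U=np.array([[np.cos(r),np.sin(r)],[-np.sin(r),np.cos(r)]])
print(ctrl.get_obs()["ft_force"].round(1))
for n in("scene","top"):
    im,z=ctrl.get_image(n);W=world(z,ctrl.camera_info(n));L=(W[...,:2]-[489.3,282.6])@U.T
    for lo,hi in((50,61),(63,73)):
        m=(z>0)&(abs(L[...,0])<80)&(abs(L[...,1])<34)&(W[...,2]>lo)&(W[...,2]<hi)
        if m.sum()<20: continue
        l=L[m];A=np.c_[l,np.ones(len(l))]
        k=abs(W[m][:,2]-np.median(W[m][:,2]))<3
        print(n,lo,m.sum(),"x",np.percentile(l[:,0],[1,99]).round(1),"y",np.percentile(l[:,1],[2,98]).round(1),"zmed",np.median(W[m][:,2]).round(1),"plane",np.linalg.lstsq(A[k],W[m][k][:,2],rcond=None)[0].round(3))
E
python3 chk.py
```

```text
[ 0.3 -0.5 -1. ]
scene 50 416 x [-67.4  67.5] y [-31.2  31.3] zmed 57.5 plane [-7.0000e-03  1.0000e-03  5.7787e+01]
scene 63 590 x [-54.7  55.7] y [-31.5  20.9] zmed 69.2 plane [-1.0000e-02 -4.0000e-03  6.9374e+01]
top 50 159 x [-67.4  66.8] y [-31.6  23.7] zmed 57.3 plane [ 1.0000e-03 -1.4000e-02  5.7418e+01]
top 63 120 x [-56.9  55.3] y [-21.6  11.8] zmed 68.8 plane [-4.0000e-03 -2.7000e-02  6.8736e+01]
```

Skirt edge is about 1.7 mm above the shoulder and centred. I creep down, then release.

>>> servo_tool(rows=[[0,0,0,0,0,0.004,50],[0,0,0,0,0,0.007,50],[0,0,0,0,0,0.007,50]])

```text
t: 11.15
ee_pos: [490.0, 283.2, 8.2]
orientation: [-0.464, -3.107, 0.0]
ft_force: [0.1, 0.4, -1.1]
width: 64.0
grasp_force: 30.0
```

>>> servo_tool(rows=[[0,0,0,0,0,0,66],[0,0,0,0,0,0,72],[0,0,0,0,0,0,80],[0,0,0,0,0,0,87],[0,0,0,0,0,0,87],[0,0,0,0,0,0,87]])

```text
t: 11.9
ee_pos: [490.1, 283.2, 8.3]
orientation: [0.464, 3.107, 0.0]
ft_force: [-0.7, -0.4, -0.0]
width: 87.0
grasp_force: 0.0
```

>>> servo_tool(rows=[[0,0,0,0,0,-0.05,87],[0,0,0,0,0,-0.15,87],[0,0,0,0,0,-0.35,87],[0,0,0,0,0,-0.6,87],[0,0,0,0,0,-0.8,87],[0,0,0,0,0,-0.9,87],[0,0,0,0,0,-0.9,87]])

```text
t: 12.78
ee_pos: [491.1, 283.8, 190.6]
orientation: [0.463, 3.104, 0.004]
ft_force: [-0.1, -0.2, -0.3]
width: 87.3
grasp_force: 0.0
```

```bash
python3 chk.py; python3 place.py pics/done.png
```

```text
[-0.1 -0.2 -0.3]
scene 50 676 x [-68.9  67.1] y [-31.   32.1] zmed 55.7 plane [-1.000e-03  6.000e-03  5.561e+01]
scene 63 848 x [-55.2  53.8] y [-18.8  21.2] zmed 67.4 plane [-8.0000e-03 -1.1000e-02  6.7492e+01]
top 50 292 x [-67.3  66.3] y [-31.6  30.6] zmed 55.6 plane [ 0.0000e+00 -9.0000e-03  5.5591e+01]
top 63 325 x [-56.7  54.3] y [-21.   18.2] zmed 67.8 plane [-0.0000e+00  8.0000e-03  6.7773e+01]
[  0   0 117 848  60  59  54  56  60  60  56 225 436 103 761  27   0   0
   0   0   0   0   0   0   0   0   0   0   0   0   0   0   0   0   0   0]
```

View pics/done.png

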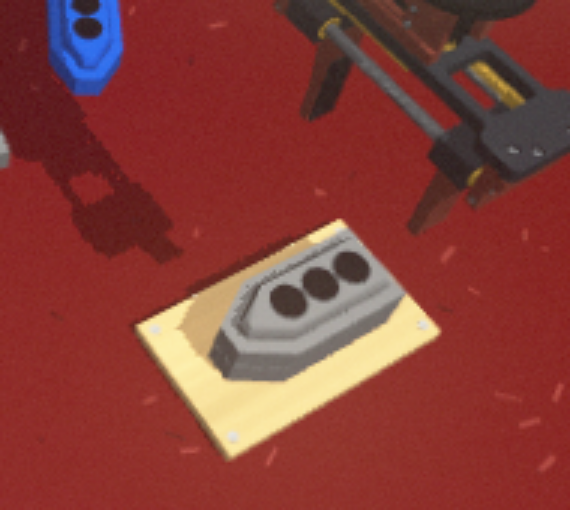

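The panel sits flat on the stand's panel at about (440,290). Its shoulder is level at 55.6 mm (the stand's is 33.6 mm, plus 22), it is centred within about 1 mm, and the gripper is clear. I hand the job in.

```bash
python3 -c "from workcell import ctrl; print(ctrl.close_job())"
```

```text
the job is handed in; nothing more can be done
None
```

The matching grey panel is stacked on the stand's panel, cut corners over cut corners, flat and released, with the other two loose panels never touched; the job was handed in at about 13 s.

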